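Prop the onion box door ajar on its stay

ROBOT

A 6-joint arm with a two-finger parallel gripper is mounted at the origin on a cart in front of the work surface, level with it; the furniture and walls round the work are solid. World frame = base frame: x ahead of the robot, y to its left, z up, the work surface at z = 0. Lengths are in m, angles in degrees, forces in N, time in s.
With the tool pointing down it reaches from about 0.35 to 0.95 m from the base axis. Payload 17.4 kg.
Tool frame: the origin (TCP) lies on the centre line of the jaws, within the pads' length; the fingertips stand 14 mm ahead of it and the grasp point (between the pads) lies 5 mm behind it (r.nose_length is the distance from the TCP to the fingertips, in m); z points along the fingers, y is the line along which they close (so a half turn about z gives the same grasp; the last joint's range is limited). The gripper opens to 93 mm and grips with 3 to 60 N. Pads are 15 mm wide; open, the fingers measure 128 mm over their backs; the gripper's body (75 mm by 188 mm) begins 65 mm behind the grasp point.
Start: joints at [70.199, 6.646, 82.598, -0, 90.757, -2.166], TCP at [0.205, 0.643, 0.233] pointing down, gripper open.
Joint ranges: [-162.19, 162.19], [-47.58, 125.68], [4.15, 143.07], [-65.23, 245.23], [0.69, 171.88], [-170.13, 170.13]. Speed limits (degrees/s): [108.29, 108.29, 127.2, 180, 180, 180].

INTERFACE

Orientations are given as a 3x3 rotation matrix whose columns are the frame's x, y, z axes.
In Python, from rig import sensors, viewer, r gives the robot as it stands.
- The arm moves only by the shell command python3 -m jog 'ROWS' [OPENING] [FORCE]. ROWS is JSON, a list that holds one entry, the list of rows, each a list of 6 numbers: the shift along the world's x, y, z as a fraction of full scale, then the turn, a rotation vector about the world's x, y, z as a fraction of full scale. A call has 1 to 20 rows; each row shifts and turns the commanded pose from where the row before left it; what a row does not reach is not made up. Full scale, the value 1, is 0.03 m for a shift and 4 degrees for a turn. A row lasts 1/12 s, in which the tool goes at most 41.7 mm and 7.16 degrees, less where a joint would pass 70% of its speed; a pose out of reach is approached as far as the arm can. A call with a number of a shift or a turn outside -1 to 1 is refused whole. A call with a gripper value outside its range is refused whole. OPENING is the finger opening in mm, from 0 to 93, set as the call begins (- or left out, the last holds). The fingers move at their own pace and stop on an object; FORCE is the grip in N (left out, the last holds). Time passes only in rows, so rows that do not move let the fingers close. It gives the time, the measured TCP pose, the force, the opening and the grip force at its end, in the units of the state.
- sensors.observe(): the state, without advancing time (a new reading comes with each control period).
- viewer.get_image(name): name is "side" or "top"; returns the picture (420x560x3 uint8, red, green, blue); there is no depth.
- viewer.camera_model(name): a dict with "fx", "fy", "cx", "cy" (pixels), "eye" and "orientation" of the camera in the world. Camera axes: x right, y down, z forward; pixel columns grow to the right and rows downward; lengths in m; the calibration is good to about 2 mm. A picture is of the moment at which its call begins. camera_model takes no time and is no camera call.
- r.finish_job(): hands the job in; it is judged then, once.
The state is a dict: "time_s": time; "joints": joint angles; "qd": joint speeds; "joint_torque": joint torques, N m; "ee_pos": TCP position; "orientation": TCP orientation; "contact_force": force on the tool from outside, world axes, zero at the start; "wrist_torque": the same for the moment, N m; "gripper_width": finger opening in m; "grasp_force": force on a finger pad.
Only numpy, scipy, OpenCV 4.12 (cv2) and the standard library are available. Lean on these libraries where they do the work, as an engineer would, in place of code of your own. Each camera call takes 0.05 s, during which the arm holds its last target. There are 200 camera calls.

TASK

Air the onions: lift the steel stay on top of the wooden onion box by its ball end, draw the door open with it against the closing spring, and drop the stay's middle hole over the upright pin until the bar is fully down, so that the stay alone holds the door ajar when you let go. The pin is clamped somewhere along its slotted plate: feel for it lightly, never forcing the bar down on it, and leave the other things where they stand.

Things in the scene. Friction and masses are not known exactly. Their poses are not given: they have to be found in the camera images.
- onion_box: wooden slatted onion box fixed to the worktop, 170 (x) x 220 (y) x 140 mm high (roof top z 140). Origin: centre of its underside; x to its back, y to its left seen from the robot, z up. A slatted door closes its front (-x side), hinged at its left edge.
- hinge (a point): point on the door's upright hinge axis at roof height: x -93, y +105, z 140 mm of the box. The shut door runs from here to the box's -y; it swings out to -x. With the door open by q the stay's swivel stands at x = -93 - 100 sin q, y = 105 - 100 cos q of the box. A spring pulls the door shut: 0.7 to 1.4 N at the swivel holds it open.
- door (a joint): opening angle of the door (rad), 0 shut, growing as it swings out towards the robot; about 0.6 (0.49 to 0.73, as the pin stands) with the middle hole on the pin
- stay: flat steel stay bar, 30 mm wide, 5 thick, above the roof. Origin on its swivel on the door's top edge, half-way in the bar's thickness; x along the bar to the ball, z up. It turns freely left and right and lifts about a level axis through its origin (z 150.5). Falls by its weight (about 110 g) to a stop: level, underside 8 mm over the roof. Holes of 10 mm at x 104, 130, 156 mm, ball at 190.
- ball (a point): centre of the 20 mm steel ball at the stay's free end, on a 10 mm stem; 190 mm along the bar from the swivel and 22.5 mm above the bar's half thickness (z 173 over the worktop when the stay is fully down). Axes as the stay's.
- middle_hole (a point): centre of the middle one of the stay's three through holes (10 mm wide, chamfered), half-way in the bar's thickness, 130 mm from the swivel; z 150.5 when the stay is fully down. Axes as the stay's.
- plate_middle (a point): middle, at roof height, of a slotted steel plate (16 x 52 mm, 3 thick) on the roof: x -60, y -70, z 140 mm of the box. The upright steel pin, 8 mm thick, flat top with a small chamfer at z 161 (8 mm above the seated bar), is clamped in the slot anywhere up to 12 mm to either side of this point along the box's y, not shifted in x; its true place is not measured.
- salt: glass salt shaker, 44 x 44 x 90 mm, loose on the roof's back left corner; origin at the centre of its underside, z up; leave it standing
- mug: mug, 90 x 120 x 93 mm, loose on the worktop right of the box; origin at the centre of its underside; leave it
- lemon_c (a point): centre of a lemon, 70 x 50 x 50 mm, loose on the worktop at the front right; leave it
Mind the look-alikes: they are no part of the job. What is meant by the salt is not green or turquoise, and is the smaller of those in its own colour.

How it is judged (in metres and radians):
On the way:
1. the stay has been lifted off its stop and the door drawn open (z of middle_hole in the frame of onion_box above 0.16 m and value of joint door above 0.35 rad), for 0.1 s.
At the end, for the whole second after the job is handed in: The bar is down (middle hole centre under 153.5 mm above the box underside), its middle hole over the pin (within 4.5 mm of the plate's middle line, 15 mm of its middle along the slot), the door held at 0.46 to 0.76 rad, the stay at rest and let go, the salt shaker upright (z of middle_hole in the frame of onion_box below 0.1535 m and x of middle_hole in the frame of onion_box between -0.0645 and -0.0555 m and y of middle_hole in the frame of onion_box between -0.085 and -0.055 m and value of joint door between 0.46 and 0.76 rad and linear speed of salt below 0.02 m/s and angle between salt's own z axis and vertical below 0.15 rad and angular speed of stay below 0.05 rad/s); the robot touches nothing.
It fails at once if the stay presses on the pin with more than 20 N (contact force between stay and pin above 20 N).
It fails at once if the salt shaker is shifted by more than 20 mm (distance of salt from where it was at the start of the episode above 0.02 m).
It fails at once if the mug is shifted by more than 20 mm (distance of mug from where it was at the start of the episode above 0.02 m).
It fails at once if the lemon is shifted by more than 30 mm (distance of lemon_c from where it was at the start of the episode above 0.03 m).
It also fails if it takes over 64 s, if anything falls off the work surface, if the arm or the gripper's body presses on something with over 40 N, if the wrist force passes 120 N, or if a joint passes its speed limit or range.

## Working session

There is one attempt and no reset: what is moved stays moved. The work goes in short steps, Python scripts to look and compute and a shell command to move; the robot and the scene stay as the last step left them, time stands still between calls to the robot, and variables do not carry over. Pictures are saved under pics/ and viewed, at most 10 in all, crops included, and the job is handed in when it is done.

```bash
mkdir -p pics
python3 - <<'E'
from rig import sensors, viewer, r
import cv2
for n in("side","top"):
    cv2.imwrite(f"pics/{n}0.png",viewer.get_image(n)[:,:,::-1]); print(n,viewer.camera_model(n))
s=sensors.observe();print(s)
E
```

```text
side {'fx': 472.6233484639304, 'fy': 472.6233484639304, 'cx': 282.85706659369214, 'cy': 207.1665287927335, 'eye': array([0.37917585, 0.51592804, 0.8441869 ]), 'orientation': array([[-0.98808442, -0.1270401 ,  0.08689069],
       [-0.1537332 ,  0.78734285, -0.59704048],
       [ 0.00743532, -0.60328438, -0.79749149]])}
top {'fx': 410.32821058300897, 'fy': 410.32821058300897, 'cx': 278.9721441665015, 'cy': 219.6533276272518, 'eye': array([ 0.31187983, -0.00860648,  0.97519459]), 'orientation': array([[-0.02414455, -0.98270492,  0.18359758],
       [-0.99967845,  0.02515657,  0.00318465],
       [-0.00774826, -0.18346165, -0.98299633]])}
{'time_s': 0.1, 'joints': array([ 7.01989927e+01,  6.67105135e+00,  8.26290527e+01, -2.03213255e-03,
        9.07553858e+01, -2.16554044e+00]), 'qd': array([ 0.0269228 , -0.17229717, -0.03174755, -0.13045697, -0.09044837,
       -0.11080369]), 'joint_torque': array([ 2.29221849e-03, -7.22898102e+01, -6.23872733e+01,  7.81966047e-02,
        2.26172071e-02, -9.22751087e-05]), 'ee_pos': array([0.20446371, 0.64313405, 0.23201388]), 'orientation': array([[-9.53003177e-01,  3.02960157e-01, -2.94709551e-04],
       [ 3.02960301e-01,  9.53002730e-01, -9.23232461e-04],
       [ 1.15635533e-06, -9.69128763e-04, -9.99999530e-01]]), 'contact_force': array([ 0.8982857 , -0.05879237, -0.12636985]), 'wrist_torque': array([ 0.01583889, -0.00935785, -0.0093272 ]), 'grasp_force': 0.0, 'gripper_width': 0.09327375202060657}
```

View pics/side0.png

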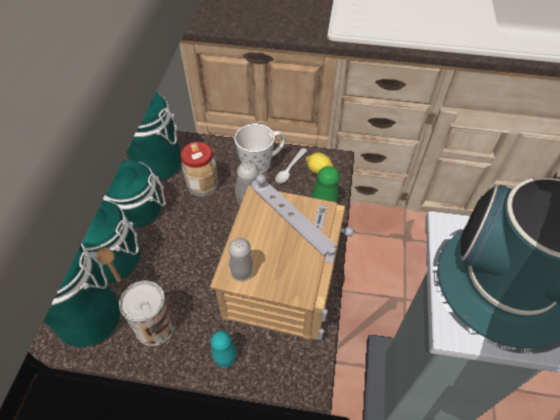

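View pics/top0.png

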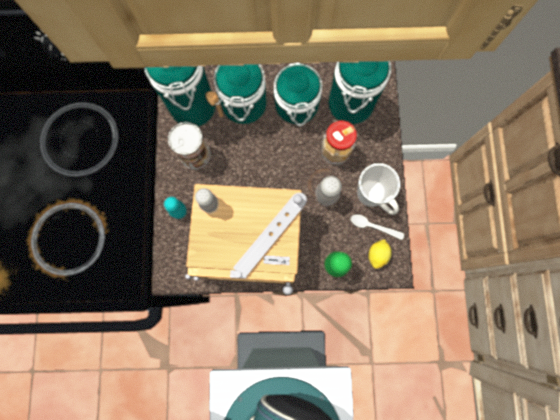

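The top view shows the stay from swivel (237,273) to ball (299,201), and the plate at (277,261). A knob-like ball sits at (288,289), and the salt candidates are (206,200) on the roof and (329,190) on the worktop. I'll take close crops next.

Run:
```python
import cv2,numpy as np
a=cv2.imread("pics/top0.png")[175:300,175:315]; b=cv2.imread("pics/side0.png")[165:345,205:365]
a=cv2.resize(a,None,fx=5,fy=4.8,interpolation=cv2.INTER_CUBIC)
a=cv2.resize(cv2.imread("pics/top0.png")[180:300,175:315],None,fx=5,fy=5,interpolation=cv2.INTER_CUBIC)
b=cv2.resize(cv2.imread("pics/side0.png")[165:285,215:365],None,fx=5,fy=5,interpolation=cv2.INTER_CUBIC)
cv2.imwrite("pics/topc.png",a);cv2.imwrite("pics/sidec.png",b)
```

```text
(no output)
```

View pics/topc.png

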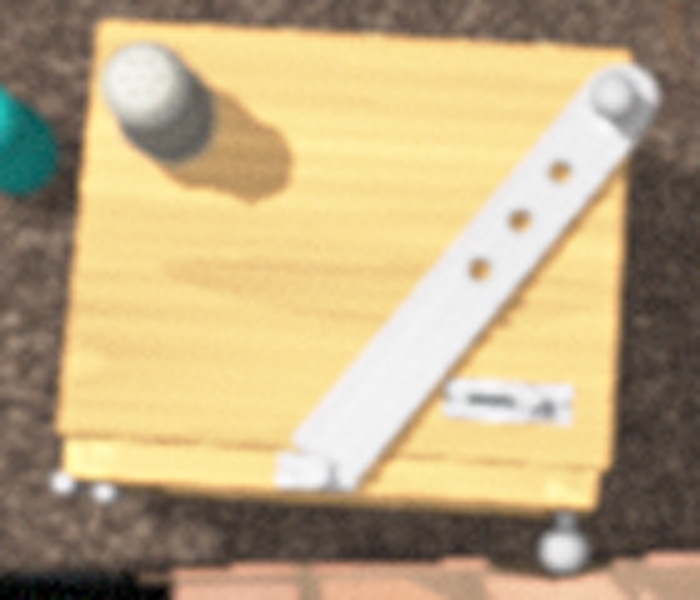

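View pics/sidec.png

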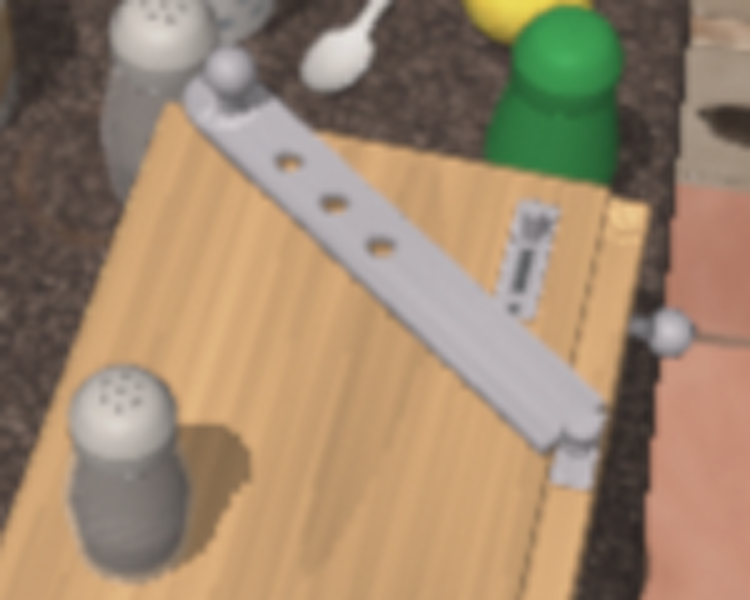

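Close crops: the ball is at top (297,198) and side (261,179). The three holes are clear, and the plate shows a dark pin near its right (-y) end at top (284,261), side (322,209). The salt on the roof is the grey shaker at (206,200); its look-alikes are the larger grey one on the worktop and the green and turquoise ones. The door knob at (288,289) could be mistaken for the ball, so I exclude it.

```bash
cat > h.py <<'E'
import numpy as np
from rig import viewer
from scipy.optimize import least_squares
C={n:viewer.camera_model(n) for n in("side","top")}
def proj(n,p):
    c=C[n];q=c["orientation"].T@(np.asarray(p)-c["eye"]);return np.array([c["fx"]*q[0]/q[2]+c["cx"],c["fy"]*q[1]/q[2]+c["cy"]])
def tri(a,b):
    f=lambda p:np.r_[proj("top",p)-a,proj("side",p)-b]
    s=least_squares(f,[.5,0,.15]);return s.x,np.abs(s.fun).max()
def plane(n,uv,z):
    c=C[n];d=c["orientation"]@np.array([(uv[0]-c["cx"])/c["fx"],(uv[1]-c["cy"])/c["fy"],1]);return c["eye"]+d*(z-c["eye"][2])/d[2]
E
python3 - <<'E'
from h import *
np.set_printoptions(precision=4,suppress=True)
T=lambda x,y:np.array([175+(x+.5)/5-.5,180+(y+.5)/5-.5]);S=lambda x,y:np.array([215+(x+.5)/5-.5,165+(y+.5)/5-.5])
P={'ball':((613,93),(230,70)),'h156':((559,171),(289,161)),'h130':((518,220),(334,203)),'h104':((479,269),(380,246)),'plate':((508,402),(527,262)),'pin?':((545,405),(537,222)),'knob':((563,550),(672,331)),'cornFR':((610,467),(610,187)),'slot':((490,400),(523,270))}
W={}
for k,(a,b) in P.items():
    W[k],e=tri(T(*a),S(*b));print(k,W[k],e)
R=[plane('top',T(*p),.14) for p in((98,20),(630,48),(610,467),(58,433))];print(np.array(R))
# fit box
H=[(104,'h104'),(130,'h130'),(156,'h156')]
def f(p):
    x,y,t,b=p;M=np.array([[np.cos(t),-np.sin(t)],[np.sin(t),np.cos(t)]]);o=[]
    def add(q,z,k,w=1):
        w3=np.r_[M@q+[x,y],z]
        for n,g,i in(('top',T,0),('side',S,1)):o.extend((proj(n,w3)-g(*P[k][i]))*w)
    sw=np.array([-.093,.005]);d=np.array([np.cos(b),np.sin(b)])
    for l,k in H:add(sw+l/1e3*d,.151,k)
    add(sw+.19*d,.173,'ball');add(np.array([-.06,-.07]),.143,'plate')
    for q,c in(((.085,.11),(98,20)),((.085,-.11),(630,48)),((-.085,-.11),(610,467)),((-.085,.11),(58,433))):
        o.extend((proj('top',np.r_[M@q+[x,y],.14])-T(*c))*.5)
    return np.array(o)
s=least_squares(f,[.5,0,0,-.8]);print(s.x,np.degrees(s.x[2:]),s.fun.round(1))
x,y,t,b=s.x;M=np.array([[np.cos(t),-np.sin(t)],[np.sin(t),np.cos(t)]])
for k in W:print(k,(M.T@(W[k][:2]-[x,y])).round(4))
for v in(0,.012,-.012):
    pin=M@[-.06,-.07+v]+[x,y]
    g=lambda q:(-.033-100e-3*np.sin(q)*-1,0)
    from scipy.optimize import brentq
    sw=lambda q:np.array([-.093-.1*np.sin(q),.105-.1*np.cos(q)])
    q=brentq(lambda q:np.hypot(*(np.array([-.06,-.07+v])-sw(q)))-.13,.2,1.2)
    d=(np.array([-.06,-.07+v])-sw(q))/.13;B=sw(q)+.19*d
    print('pin',v,pin,'q',q,'swivelW',M@sw(q)+[x,y],'ballW',M@B+[x,y],'bar dir deg',np.degrees(np.arctan2(*(M@d)[::-1])))
E
```

```text
ball [ 0.5034 -0.0435  0.1761] 0.222372146289473
h156 [ 0.4771 -0.0214  0.1542] 0.08129202246837508
h130 [ 0.4574 -0.0042  0.1547] 0.16668291681494907
h104 [0.4378 0.012  0.1541] 0.2188346872327145
plate [0.3847 0.0017 0.1419] 0.1309888474007721
pin? [ 0.3828 -0.0133  0.147 ] 0.20724393903032023
knob [ 0.3257 -0.0197  0.0797] 0.03239416347787483
cornFR [ 0.3575 -0.0389  0.1407] 0.1217449371430348
slot [0.3855 0.0089 0.1464] 0.24898342762116954
[[ 0.5498  0.1709  0.14  ]
 [ 0.5317 -0.0529  0.14  ]
 [ 0.3573 -0.0389  0.14  ]
 [ 0.3765  0.1848  0.14  ]]
[ 0.4516  0.066  -0.0887 -0.6211] [ -5.0829 -35.587 ] [ 0.3 -0.2 -0.   0.8  0.6 -0.2 -0.1  0.7  0.5 -0.1 -0.1  0.6  0.5  0.5
 -0.1  0.6  0.  -0.6 -0.3 -0.4  0.7  0.8 -0.4  1.2 -0.7  0.1  0.4 -0. ]
ball [ 0.0613 -0.1045]
h156 [ 0.0332 -0.0848]
h130 [ 0.012  -0.0694]
h104 [-0.0089 -0.055 ]
plate [-0.0609 -0.07  ]
pin? [-0.0615 -0.0851]
knob [-0.1178 -0.0965]
cornFR [-0.0844 -0.1128]
slot [-0.0607 -0.0628]
pin 0 [0.3856 0.0016] q 0.6136367144303995 swivelW [0.3036 0.1025] ballW [ 0.4234 -0.045 ] bar dir deg -50.911786372453776
pin 0.012 [0.3867 0.0136] q 0.6970797960214923 swivelW [0.2975 0.1082] ballW [ 0.4278 -0.0301] bar dir deg -46.69324973986316
pin -0.012 [ 0.3845 -0.0104] q 0.5207823430842164 swivelW [0.311  0.0968] ballW [ 0.4185 -0.0598] bar dir deg -55.54534046282741
```

Run:
```python
from h import *
import cv2
x,y,t=.4516,.066,-.0887;M=np.array([[np.cos(t),-np.sin(t)],[np.sin(t),np.cos(t)]])
for v in(-.026,-.012,-.006,0,.006,.012,.026):
    for z in(.143,.161):
        p=np.r_[M@[-.06,-.07+v]+[x,y],z];a=(proj('top',p)-[175,180]+.5)*5;b=(proj('side',p)-[215,165]+.5)*5
        print(v,z,a.round(),b.round())
a=cv2.resize(cv2.imread("pics/top0.png")[250:272,258:294],None,fx=11,fy=11,interpolation=cv2.INTER_NEAREST)
b=cv2.resize(cv2.imread("pics/side0.png")[200:232,306:334],None,fx=11,fy=11,interpolation=cv2.INTER_NEAREST)
h=max(a.shape[0],b.shape[0]);pad=lambda m:cv2.copyMakeBorder(m,0,h-m.shape[0],0,8,0)
cv2.imwrite("pics/pin.png",cv2.hconcat([pad(a),pad(b)]))
```

```text
-0.026 0.143 [573. 403.] [539. 206.]
-0.026 0.161 [574. 399.] [543. 176.]
-0.012 0.143 [538. 401.] [532. 235.]
-0.012 0.161 [538. 397.] [536. 205.]
-0.006 0.143 [523. 400.] [529. 248.]
-0.006 0.161 [523. 396.] [532. 218.]
0 0.143 [509. 399.] [526. 260.]
0 0.161 [508. 395.] [529. 231.]
0.006 0.143 [494. 398.] [523. 273.]
0.006 0.161 [493. 394.] [526. 244.]
0.012 0.143 [479. 397.] [519. 286.]
0.012 0.161 [478. 393.] [523. 257.]
0.026 0.143 [445. 395.] [512. 317.]
0.026 0.161 [443. 391.] [515. 288.]
```

View pics/pin.png

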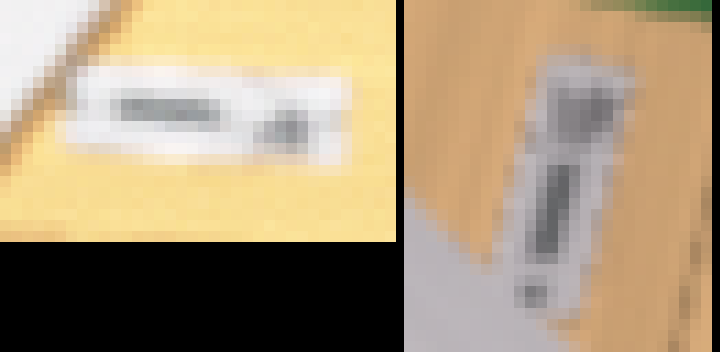

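The pin shows just right of the visible slot, at about v = -10 mm from the plate middle. The fitted ball position is (0.5035, -0.044, 0.173–0.176), which agrees with the text. I'm moving above it with the jaw line across the bar (49° in world axes).

```bash
python3 -m jog '[[[0.415,-0.95,0.1,0,0,-0.29],[0.415,-0.95,0.1,0,0,-0.29],[0.415,-0.95,0.1,0,0,-0.29],[0.415,-0.95,0.1,0,0,-0.29],[0.415,-0.95,0.1,0,0,-0.29],[0.415,-0.95,0.1,0,0,-0.29],[0.415,-0.95,0.1,0,0,-0.29],[0.415,-0.95,0.1,0,0,-0.29],[0.415,-0.95,0.1,0,0,-0.29],[0.415,-0.95,0.1,0,0,-0.29],[0.415,-0.95,0.1,0,0,-0.29],[0.415,-0.95,0.1,0,0,-0.29],[0.415,-0.95,0.1,0,0,-0.29],[0.415,-0.95,0.1,0,0,-0.29],[0.415,-0.95,0.1,0,0,-0.29],[0.415,-0.95,0.1,0,0,-0.29],[0.415,-0.95,0.1,0,0,-0.29],[0.415,-0.95,0.1,0,0,-0.29],[0.415,-0.95,0.1,0,0,-0.29],[0.415,-0.95,0.1,0,0,-0.29]]]' 40 5
```

```text
time_s: 1.77
ee_pos: [0.4537, 0.0717, 0.2927]
orientation: [[-0.756, 0.655, 0.0], [0.655, 0.756, 0.0], [-0.0, 0.0, -1.0]]
contact_force: [0.1, -0.2, -0.1]
gripper_width: 0.0397
grasp_force: 0.0
```

```bash
python3 -m jog '[[[0.333,-0.77,-0.2,0,0,0],[0.333,-0.77,-0.2,0,0,0],[0.333,-0.77,-0.2,0,0,0],[0.333,-0.77,-0.2,0,0,0],[0.333,-0.77,-0.2,0,0,0],[0,0,-0.5,0,0,0],[0,0,-0.5,0,0,0],[0,0,0,0,0,0],[0,0,0,0,0,0]]]'
python3 - <<'E'
from rig import viewer
import cv2
t=viewer.get_image("top")[:,:,::-1][160:290,210:330];s=viewer.get_image("side")[:,:,::-1][110:240,210:330]
cv2.imwrite("pics/ab.png",cv2.resize(cv2.hconcat([t,s]),None,fx=3.3,fy=3.3,interpolation=cv2.INTER_CUBIC))
E
```

```text
time_s: 2.52
ee_pos: [0.5028, -0.0415, 0.2318]
orientation: [[-0.757, 0.653, -0.002], [0.653, 0.757, 0.0], [0.001, -0.001, -1.0]]
contact_force: [-0.0, -0.2, 0.0]
gripper_width: 0.04
grasp_force: 0.0
```

View pics/ab.png

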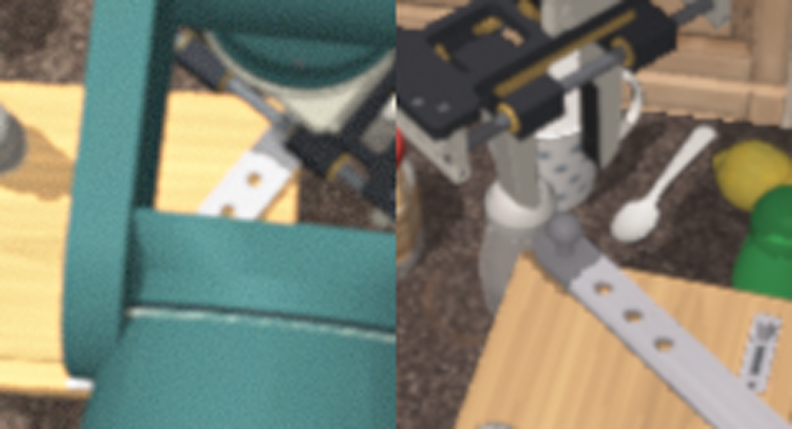

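The fingers straddle the ball (side-crop pixel (565,230)). I'm checking that the larger grey shaker behind it is clear.

```bash
python3 - <<'E'
from h import *
print(tri(np.array([330.,184.]),np.array([247.5,171.])))
E
python3 -m jog '[[[0.02,-0.08,-0.5,0,0,0],[0,0,-0.5,0,0,0],[0,0,-0.5,0,0,0],[0,0,0,0,0,0]]]'
```

```text
(array([ 0.54871707, -0.11926082,  0.10527095]), np.float64(0.969618109805424))
time_s: 2.95
ee_pos: [0.5033, -0.044, 0.1858]
orientation: [[-0.757, 0.653, -0.002], [0.653, 0.757, 0.0], [0.002, -0.001, -1.0]]
contact_force: [0.2, -0.3, 0.0]
gripper_width: 0.0401
grasp_force: 0.0
```

```bash
python3 -m jog '[[[0,0,-0.25,0,0,0],[0,0,-0.2,0,0,0],[0,0,0,0,0,0]]]' && python3 -m jog '[[[0,0,0,0,0,0],[0,0,0,0,0,0],[0,0,0,0,0,0],[0,0,0,0,0,0],[0,0,0,0,0,0],[0,0,0,0,0,0],[0,0,0,0,0,0],[0,0,0,0,0,0]]]' 10 8
```

```text
time_s: 3.2
ee_pos: [0.504, -0.0444, 0.1738]
orientation: [[-0.757, 0.654, -0.0], [0.654, 0.757, -0.0], [0.0, -0.0, -1.0]]
contact_force: [0.1, -0.2, 0.4]
gripper_width: 0.0399
grasp_force: 0.0
time_s: 3.87
ee_pos: [0.5041, -0.0446, 0.1742]
orientation: [[-0.757, 0.654, 0.0], [0.654, 0.757, -0.0], [-0.0, 0.0, -1.0]]
contact_force: [1.2, -0.4, -0.6]
gripper_width: 0.0191
grasp_force: 8.0
```

```bash
cat > k.py <<'E'
import numpy as np
from scipy.optimize import brentq,fsolve
X,Y,T=.4516,.066,-.0887;M=np.array([[np.cos(T),-np.sin(T)],[np.sin(T),np.cos(T)]])
sw=lambda q:np.array([-.093-.1*np.sin(q),.105-.1*np.cos(q)])
def ball(h,hz):  # hole in box xy, height -> q, ball world, bar world yaw deg, pitch
    th=np.arcsin((hz-.1505)/.13);L=.13*np.cos(th);h=np.asarray(h)
    q=brentq(lambda q:np.hypot(*(h-sw(q)))-L,-.1,1.2);d=(h-sw(q))/L
    b=sw(q)+d*(.19*np.cos(th)-.0225*np.sin(th))
    return q,np.r_[M@b+[X,Y],.1505+.19*np.sin(th)+.0225*np.cos(th)],np.degrees(np.arctan2(*(M@d)[::-1])),th
def hole(bw):    # ball world -> q, hole box xyz
    th=brentq(lambda t:.1505+.19*np.sin(t)+.0225*np.cos(t)-bw[2],-.2,1);b=M.T@(np.asarray(bw[:2])-[X,Y])
    R=.19*np.cos(th)-.0225*np.sin(th)
    qs=np.linspace(-.05,1.2,400);f=[np.hypot(*(b-sw(q)))-R for q in qs]
    for i in range(399):
        if f[i]*f[i+1]<=0:
            q=brentq(lambda q:np.hypot(*(b-sw(q)))-R,qs[i],qs[i+1]);d=(b-sw(q))/R
            return q,np.r_[sw(q)+d*.13*np.cos(th),.1505+.13*np.sin(th)]
    return None
E
python3 - <<'E'
from k import *
np.set_printoptions(precision=4,suppress=True)
b0=np.array([.5036,-.0445,.173]);print(hole(b0))
for hz in(.178,.17,.166,.1635,.158,.1505):
  print(hz,[ (round(a[0],3),a[1],round(a[2],1)) for a in [ball((-.06,-.07+v),hz) for v in(-.010,)]])
e=ball((-.06,-.08),.178)[1]
s=np.r_[b0[:2],e[2]]
# lift: ball follows arc at q=0
from scipy.optimize import brentq
for u in np.linspace(0,1,9):
    p=s+(e-s)*u;print(u,p,hole(p))
E
```

```text
(8.148170071028708e-05, array([ 0.0128, -0.0706,  0.1505]))
0.178 [(0.506, array([ 0.4155, -0.0526,  0.2127]), np.float64(-55.2))]
0.17 [(0.521, array([ 0.4169, -0.0542,  0.2012]), np.float64(-55.0))]
0.166 [(0.527, array([ 0.4175, -0.0549,  0.1955]), np.float64(-54.9))]
0.1635 [(0.53, array([ 0.4178, -0.0553,  0.1919]), np.float64(-54.8))]
0.158 [(0.535, array([ 0.4186, -0.0562,  0.1839]), np.float64(-54.8))]
0.1505 [(0.537, array([ 0.4194, -0.0574,  0.173 ]), np.float64(-54.7))]
0.0 [ 0.5036 -0.0445  0.2127] None
0.125 [ 0.4926 -0.0455  0.2127] (-0.019609516766635884, array([ 0.0085, -0.074 ,  0.178 ]))
0.25 [ 0.4816 -0.0465  0.2127] (0.0713376822793029, array([-0.0019, -0.0753,  0.178 ]))
0.375 [ 0.4706 -0.0475  0.2127] (0.15603155518831932, array([-0.012 , -0.0764,  0.178 ]))
0.5 [ 0.4595 -0.0486  0.2127] (0.23536955601270204, array([-0.022 , -0.0773,  0.178 ]))
0.625 [ 0.4485 -0.0496  0.2127] (0.30984454510132053, array([-0.0317, -0.0781,  0.178 ]))
0.75 [ 0.4375 -0.0506  0.2127] (0.37969986910223996, array([-0.0413, -0.0788,  0.178 ]))
0.875 [ 0.4265 -0.0516  0.2127] (0.4450158840284336, array([-0.0508, -0.0794,  0.178 ]))
1.0 [ 0.4155 -0.0526  0.2127] (0.5057631004939754, array([-0.06 , -0.08 ,  0.178]))
```

```bash
python3 -m jog '[[[-0.02,0.02,0.17,0,0,0],[-0.03,0.03,0.17,0,0,0],[-0.03,0.03,0.17,0,0,0],[-0.03,0.03,0.17,0,0,0],[-0.03,0.03,0.17,0,0,0],[-0.03,0.03,0.17,0,0,0],[-0.03,0.02,0.17,0,0,0],[-0.03,0.02,0.13,0,0,0],[0,0,0,0,0,0]]]' && python3 -m jog '[[[-0.18,-0.03,0,0,0,-0.24],[-0.18,-0.03,0,0,0,-0.24],[-0.18,-0.03,0,0,0,-0.24],[-0.18,-0.03,0,0,0,-0.24],[-0.18,-0.03,0,0,0,-0.24],[-0.18,-0.03,0,0,0,-0.24],[-0.18,-0.03,0,0,0,-0.24],[-0.18,-0.03,0,0,0,-0.24],[-0.18,-0.03,0,0,0,-0.24],[-0.18,-0.03,0,0,0,-0.24],[-0.18,-0.03,0,0,0,-0.24],[-0.18,-0.03,0,0,0,-0.24],[-0.18,-0.03,0,0,0,-0.24],[-0.18,-0.03,0,0,0,-0.24],[-0.18,-0.03,0,0,0,-0.24],[0,0,0,0,0,0],[0,0,0,0,0,0],[0,0,0,0,0,0]]]'
python3 - <<'E'
from rig import viewer
import cv2
t=viewer.get_image("top")[:,:,::-1][180:310,180:320];s=viewer.get_image("side")[:,:,::-1][130:260,230:370]
cv2.imwrite("pics/ov.png",cv2.resize(cv2.hconcat([t,s]),None,fx=2.85,fy=2.85,interpolation=cv2.INTER_CUBIC))
E
```

```text
time_s: 4.62
ee_pos: [0.4973, -0.0382, 0.2148]
orientation: [[-0.757, 0.654, 0.001], [0.654, 0.757, -0.0], [-0.001, 0.001, -1.0]]
contact_force: [-0.3, -1.2, -0.3]
gripper_width: 0.019
grasp_force: 8.0
time_s: 6.12
ee_pos: [0.4162, -0.0518, 0.2138]
orientation: [[-0.57, 0.821, 0.0], [0.821, 0.57, 0.0], [-0.0, 0.0, -1.0]]
contact_force: [2.1, -1.0, -0.0]
gripper_width: 0.0191
grasp_force: 8.0
```

View pics/ov.png

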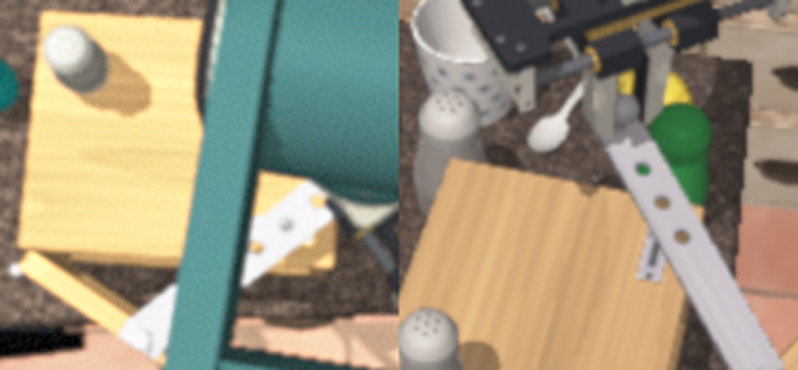

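The door is drawn open and the bar is held above the plate. In the top view the middle hole is at about (281,258) with something grey showing through it. I'll look closer at it.

Run:
```python
from rig import viewer
import cv2
from h import *; from k import hole,M,X,Y
np.set_printoptions(precision=4,suppress=True)
ims=[viewer.get_image("top")[:,:,::-1].astype(float) for _ in range(4)]
t=np.mean(ims,0).astype('uint8')[240:275,262:302]
cv2.imwrite("pics/hl.png",cv2.resize(t,None,fx=16,fy=16,interpolation=cv2.INTER_CUBIC))
p=tri(np.array([281.05,258.2]),np.array([322.3,200.9]));print(p,M.T@(p[0][:2]-[X,Y]))
q,h=hole([.4157,-.0518,.2128]);w=np.r_[M@h[:2]+[X,Y],h[2]];print(q,h,w)
f=lambda n,p,o:(proj(n,p)-o+.5)*16
print('hole top px',f('top',w,[262,240]),'pins',[(v,f('top',np.r_[M@[-.06,-.07+v]+[X,Y],.161],[262,240])) for v in(-.014,-.01,-.006)])
```

```text
(array([ 0.3844, -0.0082,  0.1776]), np.float64(0.06212096395046274)) [-0.0603 -0.0799]
0.5112727709563489 [-0.06   -0.0793  0.1781] [ 0.3848 -0.0077  0.1781]
hole top px [308.5416 297.3047] pins [(-0.014, array([346.5648, 311.973 ])), (-0.01, array([314.3541, 309.9121])), (-0.006, array([282.1497, 307.8517]))]
```

View pics/hl.png

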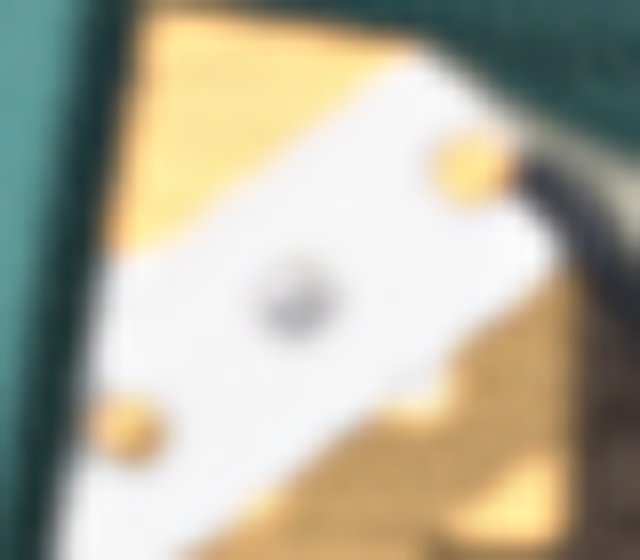

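The middle hole sits at box (-60.3, -79.9) mm and the grey pin shows inside it. Now I'm lowering along the arc with a light grip, which also limits the force.

```bash
python3 -m jog '[[[0.015,-0.02,-0.1,0,0,0],[0.015,-0.02,-0.1,0,0,0],[0.01,-0.02,-0.1,0,0,0],[0.01,-0.02,-0.1,0,0,0],[0.01,-0.02,-0.1,0,0,0],[0,0,-0.07,0,0,0],[0,0,0,0,0,0],[0,0,0,0,0,0],[0,0,0,0,0,0]]]' 10 5; python3 -m jog '[[[0,0,-0.03,0,0,0],[0,0,0,0,0,0],[0,0,0,0,0,0]]]'; python3 -m jog '[[[0,0,-0.03,0,0,0],[0,0,0,0,0,0],[0,0,0,0,0,0]]]'
```

```text
time_s: 7.17
ee_pos: [0.418, -0.0548, 0.1968]
orientation: [[-0.57, 0.821, 0.0], [0.821, 0.57, 0.0], [-0.0, 0.0, -1.0]]
contact_force: [1.7, -1.1, -0.9]
gripper_width: 0.019
grasp_force: 5.0
time_s: 7.42
ee_pos: [0.418, -0.0548, 0.1958]
orientation: [[-0.57, 0.821, 0.0], [0.821, 0.57, -0.0], [-0.0, 0.0, -1.0]]
contact_force: [0.4, -2.0, -1.0]
gripper_width: 0.0192
grasp_force: 5.0
time_s: 7.67
ee_pos: [0.4179, -0.0548, 0.1948]
orientation: [[-0.57, 0.821, -0.0], [0.821, 0.57, 0.0], [0.0, -0.0, -1.0]]
contact_force: [0.0, -1.6, -0.0]
gripper_width: 0.0194
grasp_force: 5.0
```

```bash
for i in 1 2 3; do python3 -m jog '[[[0,0,-0.033,0,0,0],[0,0,0,0,0,0],[0,0,0,0,0,0]]]' | egrep 'ee_pos|contact|width'; done
```

```text
ee_pos: [0.4179, -0.0548, 0.1938]
contact_force: [-0.4, -0.9, 0.1]
gripper_width: 0.0196
ee_pos: [0.4179, -0.0548, 0.1928]
contact_force: [0.4, -1.5, -0.2]
gripper_width: 0.0195
ee_pos: [0.4179, -0.0548, 0.1918]
contact_force: [0.8, -0.5, -0.1]
gripper_width: 0.0187
```

```bash
for i in 1 2 3; do python3 -m jog '[[[0.005,-0.005,-0.033,0,0,0],[0,0,0,0,0,0],[0,0,0,0,0,0]]]' | egrep 'ee_pos|contact|width'; done
```

```text
ee_pos: [0.4181, -0.055, 0.1908]
contact_force: [0.8, -0.9, -0.1]
gripper_width: 0.0193
ee_pos: [0.4182, -0.0551, 0.1898]
contact_force: [0.8, -1.3, 0.7]
gripper_width: 0.0192
ee_pos: [0.4184, -0.0553, 0.1889]
contact_force: [0.9, -1.0, -1.2]
gripper_width: 0.0195
```

```bash
for i in 1 2 3 4 5; do python3 -m jog '[[[0.004,-0.006,-0.045,0,0,0],[0,0,0,0,0,0],[0,0,0,0,0,0]]]' | egrep 'ee_pos|contact|width'; done
```

```text
ee_pos: [0.4185, -0.0555, 0.1874]
contact_force: [-0.2, -0.4, 0.4]
gripper_width: 0.0192
ee_pos: [0.4186, -0.0556, 0.1861]
contact_force: [0.9, -1.3, 0.6]
gripper_width: 0.0193
ee_pos: [0.4187, -0.0558, 0.1848]
contact_force: [1.2, -0.9, -0.3]
gripper_width: 0.0195
ee_pos: [0.4189, -0.056, 0.1834]
contact_force: [0.6, -0.9, -0.5]
gripper_width: 0.0191
ee_pos: [0.419, -0.0562, 0.1821]
contact_force: [0.5, -1.9, -0.3]
gripper_width: 0.0193
```

```bash
for i in 1 2 3 4 5; do python3 -m jog '[[[0.003,-0.006,-0.052,0,0,0],[0,0,0,0,0,0],[0,0,0,0,0,0]]]' | egrep 'time|ee_pos|contact|width'; done;  python3 - <<'E'
from rig import viewer
import cv2
t=viewer.get_image("top")[:,:,::-1][180:310,180:320];s=viewer.get_image("side")[:,:,::-1][130:260,230:370]
cv2.imwrite("pics/dn.png",cv2.resize(cv2.hconcat([t,s]),None,fx=2.85,fy=2.85,interpolation=cv2.INTER_CUBIC))
E
```

```text
time_s: 10.67
ee_pos: [0.419, -0.0564, 0.1805]
contact_force: [0.5, -1.4, 0.2]
gripper_width: 0.0193
time_s: 10.92
ee_pos: [0.4192, -0.0565, 0.179]
contact_force: [-0.2, -1.0, -0.4]
gripper_width: 0.0194
time_s: 11.17
ee_pos: [0.4193, -0.0567, 0.1774]
contact_force: [1.3, -1.8, -1.8]
gripper_width: 0.0191
time_s: 11.42
ee_pos: [0.4193, -0.0569, 0.1758]
contact_force: [1.2, -1.4, 0.0]
gripper_width: 0.0193
time_s: 11.67
ee_pos: [0.4195, -0.0571, 0.1744]
contact_force: [0.8, -0.8, 0.6]
gripper_width: 0.0192
```

View pics/dn.png

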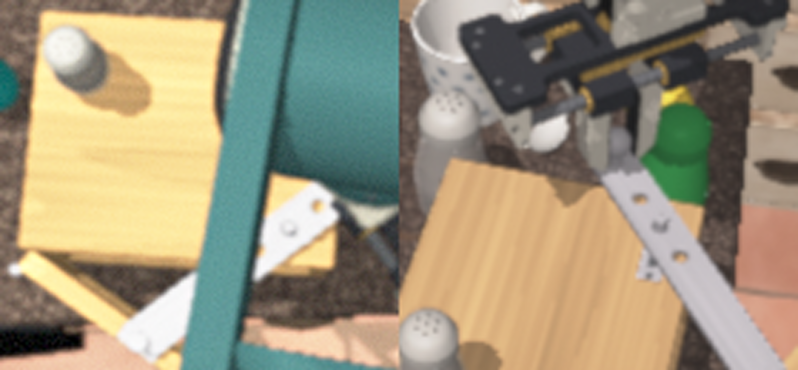

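In the side view the pin stands up through the middle hole at crop pixel (660,225), and the bar is down. I'm letting go and rising.

```bash
python3 -m jog '[[[0,0,0,0,0,0],[0,0,0,0,0,0],[0,0,0,0,0,0],[0,0,0,0,0,0],[0,0,0,0,0,0]]]' 36 && python3 -m jog '[[[0,0,0.15,0,0,0],[0,0,0.4,0,0,0],[0,0,0.8,0,0,0],[0,0,0.8,0,0,0],[0,0,0.8,0,0,0],[0,0,0.8,0,0,0],[0,-0.8,0.8,0,0,0],[0,-0.8,0.8,0,0,0],[0,-0.8,0.5,0,0,0],[0,-0.8,0,0,0,0],[0,0,0,0,0,0],[0,0,0,0,0,0],[0,0,0,0,0,0],[0,0,0,0,0,0]]]';  python3 - <<'E'
from rig import viewer
import cv2
t=viewer.get_image("top")[:,:,::-1][180:310,180:320];s=viewer.get_image("side")[:,:,::-1][130:260,230:370]
cv2.imwrite("pics/end.png",cv2.resize(cv2.hconcat([t,s]),None,fx=2.85,fy=2.85,interpolation=cv2.INTER_CUBIC))
E
```

```text
time_s: 12.18
ee_pos: [0.4194, -0.057, 0.1743]
orientation: [[-0.57, 0.821, -0.0], [0.821, 0.57, 0.0], [0.0, -0.0, -1.0]]
contact_force: [-1.1, -0.4, 0.2]
gripper_width: 0.0359
grasp_force: 0.0
time_s: 13.35
ee_pos: [0.4194, -0.1524, 0.3501]
orientation: [[-0.571, 0.821, 0.0], [0.821, 0.571, 0.0], [0.0, 0.0, -1.0]]
contact_force: [-0.0, 0.5, -0.8]
gripper_width: 0.0359
grasp_force: 0.0
```

View pics/end.png

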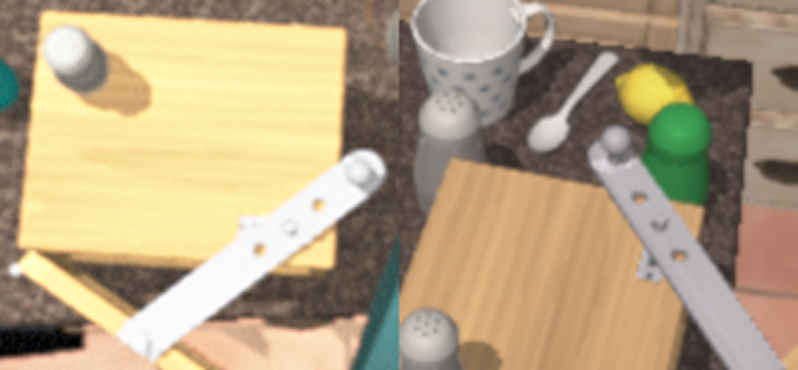

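The stay now holds the door open alone, with the pin through the middle hole (side-crop (660,222)) and the ball at top-crop (359,170). I'll check the ball height, then hand in.

Run:
```python
from h import *
p,e=tri(np.array([306.,239.6]),np.array([306.1,178.8]));print(p,e)
if p[2]<.180:
    from rig import r; print(r.finish_job())
```

```text
[ 0.41990728 -0.05816688  0.17411458] 0.1655062227477231
the job is handed in; nothing more can be done
None
```

The job is handed in (the judge's result was not shown): the stay's middle hole is over the pin with the bar fully down (ball measured at z 174 mm, 173 expected), the stay alone holds the door ajar, and the robot has let go and moved clear.

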